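# Clamp a shoe last in the ratchet bench clamp

### The arm

A 6-joint arm with a two-finger parallel gripper is mounted at the origin on the work surface. World frame = base frame: x ahead of the robot, y to its left, z up, the work surface at z = 0. Lengths are in m, angles in rad, forces in N, time in s.
With the tool pointing down it reaches from about 0.4 to 0.825 m from the base axis. Payload 7 kg.
Tool frame: the origin (TCP) lies on the centre line of the jaws, within the pads' length; the fingertips stand 14 mm ahead of it and the grasp point (between the pads) lies 5 mm behind it; z points along the fingers, y is the line along which they close (so a half turn about z gives the same grasp; the last joint's range is limited). The gripper opens to 85 mm and grips with 20 to 120 N. Pads are 22 mm wide; open, the fingers measure 114 mm over their backs; the gripper's body (76 mm by 85 mm) begins 54 mm behind the grasp point. The pads swing forward as they close: fully open they stand 13 mm farther back than shut.
Start: joints at [1.519, 0.359, 0.012, 0, -1.224, -0.288], TCP at [0.225, 0.636, 0.222] pointing down, gripper open.
Joint ranges: [-3.07, 3.07], [-1.43, 2.12], [-1.02, 1.25], [-3.03, 1.67], [-3.05, -0], [-3.03, 3.03]. Speed limits (rad/s): [2.39, 2.39, 3.01, 3.14, 3.14, 3.14].

### API

Orientations are given as a unit quaternion [x, y, z, w].
In Python, from workcell import r gives the robot as it stands.
- The arm moves only by the tool drive_tool, never from a script. Its argument "commands" is a list of rows, each an object with "dp": the shift along the world's x, y, z in cm, a list of three; "twist": the turn, a rotation vector about the world's x, y, z in degrees, a list of three; "jaw": the opening, from 0 (shut) to 1 (fully open). In form: [{"dp": [tx, ty, tz], "twist": [rx, ry, rz], "jaw": jaw}, ...]. A call has 1 to 12 rows; each row shifts and turns the commanded pose from where the row before left it; what a row does not reach is not made up. A row lasts 1/8 s, in which the tool goes at most 62.5 mm and 10.7 degrees, less where a joint would pass 70% of its speed; a pose out of reach is approached as far as the arm can. A call with a gripper value outside its range is refused whole. The fingers move at their own pace and stop on an object; "force" is the grip in N (left out, the last holds). Time passes only in rows, so rows that do not move let the fingers close. It gives the time, the measured TCP pose, the force, the opening and the grip force at its end, in the units of the state.
- r.state(): the state, without advancing time (a new reading comes with each control period).
- r.read_camera(name): name is "scene" or "top" or "wrist"; returns the picture (420x560x3 uint8, blue, green, red); there is no depth.
- r.calibration(name): a dict with "intrinsics" (3x3 intrinsics, pixels), "origin" and "rotation" of the camera in the world. Camera axes: x right, y up, looking along -z (the intrinsics and any distortion apply to the point x, -y, -z); pixel columns grow to the right and rows downward; lengths in m; the calibration is good to about 2 mm. A picture is of the moment at which its call begins: read the wrist's pose just before it. calibration takes no time and is no camera call; for the wrist camera it gives the pose at the moment of the call.
- r.hand_in(): hands the job in; it is judged then, once.
The state is a dict: "time": time; "qpos": joint angles; "qvel": joint speeds; "joint_efforts": joint torques, N m; "ee_pos": TCP position; "tcp_rot": TCP orientation; "force": force on the tool from outside, world axes, zero at the start; "moment": the same for the moment, N m; "gripper_width": finger opening in m; "grasp_force": force on a finger pad.
Only numpy, scipy, OpenCV 4.12 (cv2) and the standard library are available. Lean on these libraries where they do the work, as an engineer would, in place of code of your own. Each camera call takes 0.05 s, during which the arm holds its last target. There are 200 camera calls.

### The job

Stand the wooden shoe last, sole down, across the bed of the bench clamp between its sliding jaw and its spring pad, with its long axis square to the clamping direction (toe either way) and the middle of its length between the jaw faces, and let go. Then pump the ratchet lever with full strokes, letting it come right back up after each, until the jaw has pushed the last against the spring pad and the pad has been driven in at least 4 mm but no more than 16 mm. Move the jaw only by the lever, not by hand, and leave the hammer, tin and whetstone alone.

Things in the scene. Friction and masses are not known exactly. Their poses are not given: they have to be found in the camera images.
- last_center (a point): Shoe last: a solid pale-wood foot form, 220 long, 92 mm high, about 0.3 to 0.55 kg, standing sole down. This point is at mid-length, 45 mm above the flat sole (half-way up). x points to the toe, z up. Its sides are parallel, 60 mm apart, from 60 mm behind to 35 mm ahead of this point, up to 36 mm above the sole; widest (74 mm) 62 mm ahead.
- last_grip (a point): Same last, where to grip it: centre of the straight-sided upper block (90 mm along x, 44 mm wide in y, upright sides from 60 to 92 mm above the sole). This point is 75 mm above the sole, 25 mm behind last_center.
- clamp: The bench clamp, screwed to the bench: a wooden base board 130 (x) by 485 (y) by 18 mm; origin under the board at bench level, 12.5 mm off its centre towards +y. Its y axis is the clamping direction: lever end at -y, bed and spring pad at +y; x points away from the robot. Grey cheeks at y -45 to +5 mm, 98 mm high, carry the lever.
- bed_center (a point): On the clamp's bed (the bare top of the board, 18 mm above the bench), at clamp y +115 mm, x 0: midway across the jaw faces. Same axes as the clamp.
- jaw_face (a point): Centre of the sliding jaw's face (50 mm wide in x, from 20 to 62 mm above the bench), facing +y; at clamp x 0. The jaw slides stiffly (30 N friction) and stays where it is left.
- pad_face (a point): Centre of the spring pad's face (50 mm wide, from 20 to 62 mm above the bench), facing -y, at clamp y +165 mm when free. A grey wall stands behind it from y 207 mm. Two steel pins of the pad show behind the wall, end flush when the pad is free and stand out as it is driven in.
- jaw (a joint): Travel of the sliding jaw towards the pad, m, 0 to 0.075. Its face lies at clamp y = 60 mm + travel. It starts somewhere from 0 to 24 mm.
- pad (a joint): How far the spring pad has been driven in, m: 0 free, 0.024 at its stop. 3 N at 0, rising 0.7 N per mm.
- lever (a joint): Lever angle, rad: 0 up (its spring returns it), 0.40 fully down. A full stroke (past about 0.34) moves the jaw one 8 mm tooth, the first one anything from 2 to 13 mm. It must come back up below 0.05 to catch the next tooth; short strokes do nothing. Needs 8 to 16 N at the paddle.
- paddle_top (a point): Centre of the top face of the lever's black paddle (34 mm in x, 44 mm in y), at rest about 128 mm above the bench at clamp y -153 mm. Its axes turn with the lever.
- lever_pivot (a point): The lever's hinge, at clamp y -20 mm, 83 mm above the bench; the axis runs along clamp x. The paddle's centre lies 140 mm from it, 0.28 rad above level at rest and 0.12 rad below level when fully down.
- hammer: Bystander: a hammer lying at the back of the bench; leave it.
- tin: Bystander: a tin, 72 mm across, 75 mm high, at the back; leave it.
- whetstone: Bystander: a grey whetstone 50 x 150 x 28 mm, at the back; leave it.
- tool_rail (a point): On the underside of a wooden tool rail, 265 mm above the bench, right over the lever's paddle: clamp x -20 to +20, y -250 to -5 mm, awls on top; posts at its ends (y -248 to -232, and on the cheeks). It bars an upright tool from the paddle: come in under it from the robot's side or from the far side, tool tilted 30 to 45 degrees in the clamp's x-z plane.
Mind the look-alikes: they are no part of the job. Of the things that look like the part that bears last_center, take the one that is farthest to the robot's right at the start.

How it is judged:
On the way, in this order (a step that is already met when the one before it is completed fails the run):
1. the last stands on the bed between jaw and pad, square, let go, with the pad still free (x of last_center in the frame of bed_center between -0.022 and 0.022 m and z of last_center in the frame of bed_center between 0.039 and 0.051 m and y of last_center in the frame of pad_face below -0.027 m and y of last_center in the frame of jaw_face above 0.027 m and angle between the x axis of last_center and the x axis of clamp, either way round below 0.25 rad and contact force between the fingers and last below 0.5 N and value of joint pad below 0.003 m), for 0.2 s.
2. pumped until the last has driven the spring pad in by 4 mm (value of joint pad above 0.004 m and contact force between jaw and last above 1 N and contact force between the fingers and last below 0.5 N), for 0.2 s.
At the end, for the whole second after the job is handed in: Last sole down on the bed (height within 6 mm), upright to 7 deg, mid-length within 25 mm of the jaws' middle, square to 8.5 deg; over 1 N from both jaw and pad; pad driven in 4 to 16 mm; lever up (below 0.06 rad); last at rest (value of joint pad between 0.004 and 0.016 m and contact force between each of jaw, pad and last above 1 N and x of last_center in the frame of bed_center between -0.025 and 0.025 m and z of last_center in the frame of bed_center between 0.039 and 0.051 m and angle between the x axis of last_center and the x axis of clamp, either way round below 0.15 rad and angle between last_center's own z axis and vertical below 0.12 rad and value of joint lever below 0.06 rad and linear speed of last below 0.01 m/s); the robot touches nothing.
It fails at once if the jaw or the spring pad is pushed by hand (over 12 N) (contact force between any of the fingers, the arm and jaw above 12 N or contact force between any of the fingers, the arm and pad above 12 N).
It fails at once if the hammer, tin or whetstone is moved by more than 30 mm (distance of any of hammer, tin, whetstone from where it was at the start of the episode above 0.03 m).
It also fails if it takes over 67 s, if anything falls off the work surface, if the arm or the gripper's body presses on something with over 40 N, if the wrist force passes 120 N, or if a joint passes its speed limit or range.

## Working session

There is one attempt and no reset: what is moved stays moved. The work goes in short steps, Python scripts to look and compute and a tool call to move; the robot and the scene stay as the last step left them, time stands still between calls to the robot, and variables do not carry over. Pictures are saved under pics/ and viewed, at most 10 in all, crops included, and the job is handed in when it is done.

Besides the shell and the picture viewer there is one more tool, called as a command line: name --argument value ..., lists and objects as JSON in quotes. drive_tool: Moves the arm, as the interface text tells. Its arguments: {"type":"object","properties":{"commands":{"type":"array","items":{"type":"object","properties":{"dp":{"type":"array","items":{"type":"number"}},"twist":{"type":"array","items":{"type":"number"}},"jaw":{"type":"number"}}}},"force":{"type":"number"}},"required":["commands"]}

```bash
mkdir -p pics; cat > h.py <<'E'
import numpy as np, cv2
from workcell import r
def ray(name,u,v,cal=None):
    c=cal or r.calibration(name); K=np.array(c["intrinsics"])
    d=np.linalg.solve(K,[u,v,1.0]); d=np.array([d[0],-d[1],-d[2]])
    return np.array(c["origin"]),np.array(c["rotation"])@d
def onz(name,u,v,z,cal=None):
    o,d=ray(name,u,v,cal); return o+d*(z-o[2])/d[2]
def proj(name,p,cal=None):
    c=cal or r.calibration(name); q=np.array(c["rotation"]).T@(np.array(p)-c["origin"])
    w=np.array(c["intrinsics"])@[q[0],-q[1],-q[2]]; return w[:2]/w[2]
E
python3 - <<'E'
from h import *
for n in("scene","top"):
    cv2.imwrite(f"pics/{n}0.png",r.read_camera(n)); c=r.calibration(n); print(n,{k:np.round(v,4).tolist() if not isinstance(v,str) else v for k,v in c.items()})
print(r.state())
E
```

```text
scene {'intrinsics': [[471.6509, 0.0, 275.5086], [0.0, 471.6509, 206.3627], [0.0, 0.0, 1.0]], 'origin': [0.8634, -0.4614, 1.2335], 'rotation': [0.2516, 0.087, 0.2915, 0.9188]}
top {'intrinsics': [[478.15, 0.0, 281.6498], [0.0, 478.15, 198.9974], [0.0, 0.0, 1.0]], 'origin': [0.3596, 0.077, 1.263], 'rotation': [-0.0368, 0.056, 0.7065, -0.7045]}
{'time': 0.1, 'qpos': array([ 1.51909888e+00,  3.59314707e-01,  1.10984961e-02, -3.14663584e-04,
       -1.22409615e+00, -2.88076852e-01]), 'qvel': array([ 0.00053555, -0.00052505,  0.00231148,  0.00032668,  0.00043718,
       -0.00123574]), 'joint_efforts': array([-7.78120666e-04, -5.84761655e+01,  2.94107240e+01,  6.95451513e+00,
       -3.12879420e-03,  6.30557921e-06]), 'ee_pos': array([0.22484954, 0.63594884, 0.22143401]), 'tcp_rot': array([ 9.85594500e-01, -1.69123875e-01, -5.75161963e-05,  7.70174276e-04]), 'force': array([-0.5954506 , -0.27217439, -0.14422526]), 'moment': array([-0.0323884 , -0.03109562, -0.01967386]), 'grasp_force': 0.0, 'gripper_width': 0.08524585036905481}
```

View pics/scene0.png

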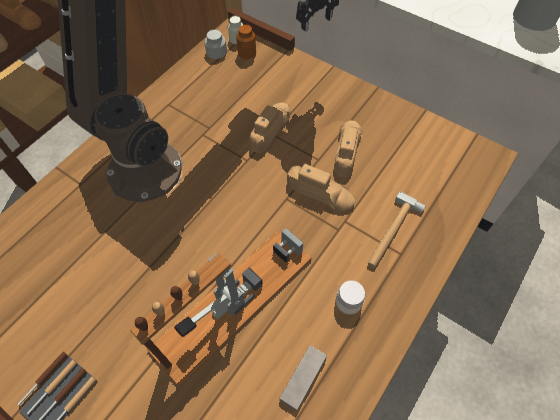

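View pics/top0.png

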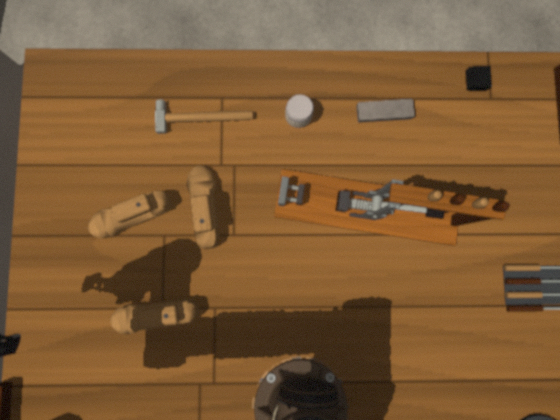

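The three lasts in the top view are at (203,207), (127,213) and (155,315). Robot's right is −y, which is image right here, so the one meant is at (203,207), or (320,188) in the scene view. I'll confirm it and the clamp in enlarged crops.

```bash
sed -i 's/^from workcell import r/from workcell import r\nfrom scipy.spatial.transform import Rotation as R/; s/np.array(c\["rotation"\])/R.from_quat(c["rotation"]).as_matrix()/g' h.py
python3 - <<'E'
from h import *
im=cv2.imread("pics/top0.png"); s=im[150:260,80:280]; t=im[160:250,265:515]
a=cv2.resize(s,None,fx=4,fy=4,interpolation=cv2.INTER_CUBIC)
cv2.imwrite("pics/last_top.png",cv2.convertScaleAbs(a,alpha=1.6))
b=cv2.resize(t,None,fx=3.2,fy=3.2,interpolation=cv2.INTER_CUBIC)
cv2.imwrite("pics/clamp_top.png",cv2.convertScaleAbs(b,alpha=1.6))
for p,z in(((203,207),.09),((127,213),.09),((155,315),.09),((292,192),.06),((435,212),.13)): print(p,onz("top",*p,z).round(3))
for p,z in(((320,188),.09),((346,145),.09),((270,128),.09)): print(p,onz("scene",*p,z).round(3))
E
```

```text
(203, 207) [0.495 0.238 0.09 ]
(127, 213) [0.481 0.423 0.09 ]
(155, 315) [0.236 0.348 0.09 ]
(292, 192) [0.537 0.017 0.06 ]
(435, 212) [ 0.477 -0.323  0.13 ]
(320, 188) [0.524 0.211 0.09 ]
(346, 145) [0.505 0.389 0.09 ]
(270, 128) [0.275 0.311 0.09 ]
```

View pics/last_top.png

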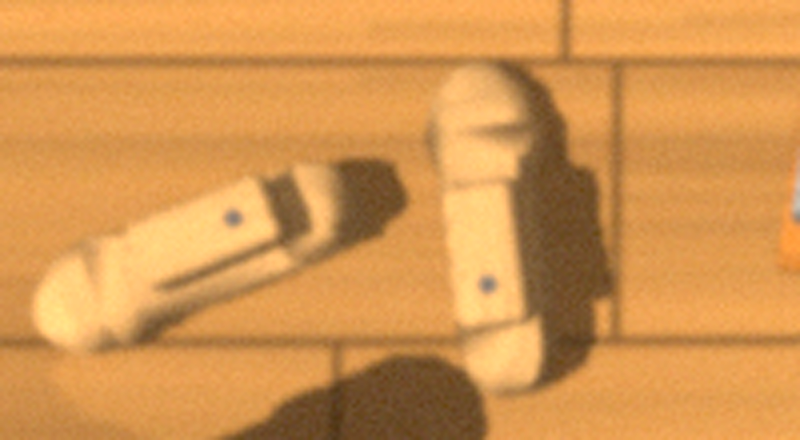

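View pics/clamp_top.png

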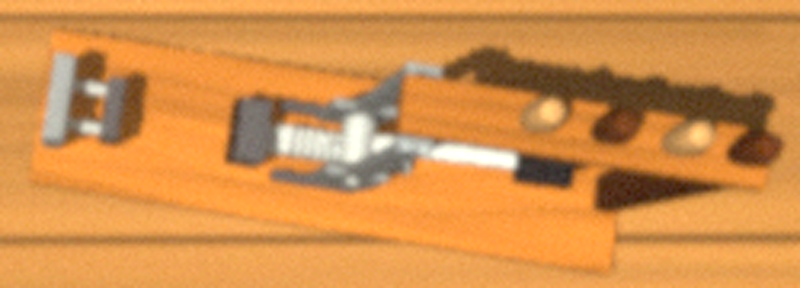

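The crop shows the right-hand last standing sole down with its toe up the image (+x): upper block corners at (445,185), (512,180), (525,320) and (463,330). Clamp board corners are at (55,33), (33,182) and (612,268). Jaw block is around (252,130), pad around (122,110) and paddle around (545,172).

```bash
python3 - <<'E'
from h import *
L=[(445,185),(512,180),(525,320),(463,330)]
P=[onz("top",80+(u+.5)/4-.5,150+(v+.5)/4-.5,.092)[:2] for u,v in L]; P=np.array(P)
print("block",P.round(4).tolist(),"c",P.mean(0).round(4)); d=(P[0]+P[1]-P[2]-P[3])/2
print("len",np.linalg.norm(d),"yaw",np.degrees(np.arctan2(d[1],d[0])), "w",np.linalg.norm(P[0]-P[1]),np.linalg.norm(P[2]-P[3]))
f=lambda u,v,z:onz("top",265+(u+.5)/3.2-.5,160+(v+.5)/3.2-.5,z)[:2]
A,B,C=f(55,33,.018),f(33,182,.018),f(612,268,.018)
print("board",A,B,C,np.linalg.norm(A-B),np.linalg.norm(B-C))
y=(B-C)/np.linalg.norm(B-C); x=np.array([y[1],-y[0]]); print("clamp yaw",np.degrees(np.arctan2(x[1],x[0])))
o=(C+A)/2+y*.0125; print("clamp o",o)
for n,p in dict(bed=(0,.115),pad=(0,.165),jaw0=(0,.06),paddle=(0,-.153),pivot=(0,-.02)).items(): print(n,(o+x*p[0]+y*p[1]).round(4))
for n,q,z in(("jawR",(232,160),.062),("jawface",(236,128),.062),("pad",(140,112),.062),("paddle",(545,172),.128)):
    w=f(*q,z)-o; print(n,"clamp frame",(w@x).round(4),(w@y).round(4))
im=cv2.imread("pics/scene0.png")[150:370,130:370]
cv2.imwrite("pics/clamp_sc.png",cv2.convertScaleAbs(cv2.resize(im,None,fx=2.7,fy=2.7,interpolation=cv2.INTER_CUBIC),alpha=1.2))
E
```

```text
block [[0.5224, 0.2682], [0.5255, 0.2272], [0.4392, 0.2179], [0.4332, 0.2555]] c [0.4801 0.2422]
len 0.0884200459055604 yaw 7.134069515240885 w 0.04112359527354789 0.038019986277433915
board [0.60174388 0.04186191] [0.47798245 0.06041349] [ 0.40630442 -0.41363513] 0.125144132162135 0.4794369944747102
clamp yaw -8.598218076764516
clamp o [ 0.50589296 -0.1735271 ]
bed [ 0.5231 -0.0598]
pad [ 0.5306 -0.0104]
jaw0 [ 0.5149 -0.1142]
paddle [ 0.483  -0.3248]
pivot [ 0.5029 -0.1933]
jawR clamp frame -0.0262 0.0737
jawface clamp frame -0.0004 0.0739
pad clamp frame 0.0009 0.1512
paddle clamp frame -0.0089 -0.1527
```

View pics/clamp_sc.png

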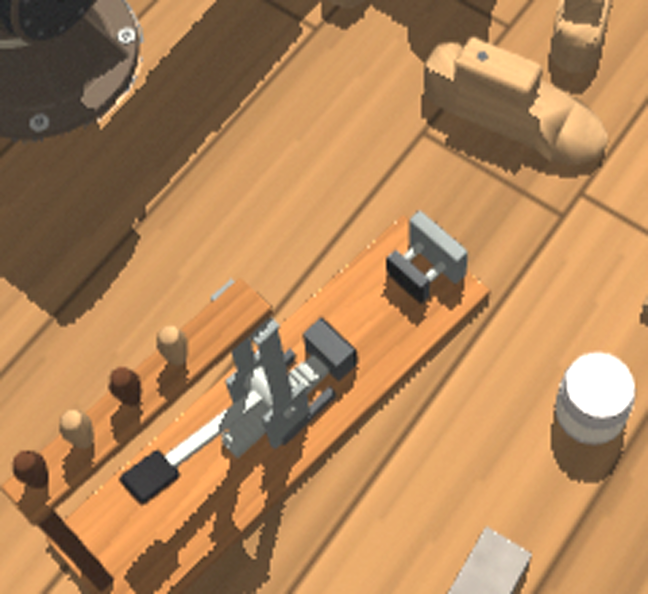

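The scene crop agrees: the target last has its block top at (483,37), (541,72), (528,98) and (460,68), and its toe points away from the robot. Jaw is at (330,345), pad at (408,275), paddle at (150,477) and the board's far corners at (408,212) and (489,295). I'll cross-check the two cameras.

```bash
python3 - <<'E'
from h import *
f=lambda u,v,z:onz("scene",130+(u+.5)/2.7-.5,150+(v+.5)/2.7-.5,z)[:2]
P=np.array([f(*q,.092) for q in((482,37),(541,72),(528,98),(460,68))]);print("block",P.round(4).tolist(),P.mean(0))
d=(P[1]+P[2]-P[0]-P[3])/2;print(np.linalg.norm(d),np.degrees(np.arctan2(d[1],d[0])))
y=np.array([np.sin(np.radians(8.6)),np.cos(np.radians(8.6))]);x=np.array([y[1],-y[0]]);o=np.array([.5059,-.1735])
for n,q,z in(("cornerL",(408,212),.018),("cornerR",(490,295),.018),("paddle",(150,475),.128),("jawfaceL",(318,319),.062),("jawfaceR",(356,352),.062),("padfaceL",(388,254),.062),("padfaceR",(428,283),.062)):
    w=f(*q,z)-o; print(n,"clamp frame",(w@x).round(4),(w@y).round(4))
print(r.calibration("wrist"), R.from_quat(r.state()["tcp_rot"]).as_matrix().round(3))
E
```

```text
block [[0.4489, 0.2635], [0.5271, 0.261], [0.5336, 0.2245], [0.4522, 0.2152]] [0.49044644 0.241057  ]
0.07983184412073528 2.419541002905441
cornerL clamp frame -0.0572 0.2375
cornerR clamp frame 0.0723 0.2256
paddle clamp frame 0.0008 -0.1516
jawfaceL clamp frame -0.0222 0.0715
jawfaceR clamp frame 0.0298 0.0728
padfaceL clamp frame -0.0219 0.1712
padfaceR clamp frame 0.03 0.1757
{'intrinsics': array([[299.56362932,   0.        , 282.09879792],
       [  0.        , 299.56362932, 204.31954712],
       [  0.        ,   0.        ,   1.        ]]), 'origin': array([0.2974667 , 0.61073033, 0.37267162]), 'rotation': array([ 0.08788549, -0.12315473,  0.80679406, -0.57113255])} [[ 0.943 -0.333 -0.   ]
 [-0.333 -0.943 -0.001]
 [ 0.     0.002 -1.   ]]
```

drive_tool --commands '[{"dp": [2.6, -3.94, 0], "twist": [0, 0, 2.65], "jaw": 1}, {"dp": [2.6, -3.94, 0], "twist": [0, 0, 2.65], "jaw": 1}, {"dp": [2.6, -3.94, 0], "twist": [0, 0, 2.65], "jaw": 1}, {"dp": [2.6, -3.94, 0], "twist": [0, 0, 2.65], "jaw": 1}, {"dp": [2.6, -3.94, 0], "twist": [0, 0, 2.65], "jaw": 1}, {"dp": [2.6, -3.94, 0], "twist": [0, 0, 2.65], "jaw": 1}, {"dp": [2.6, -3.94, 0], "twist": [0, 0, 2.65], "jaw": 1}, {"dp": [2.6, -3.94, 0], "twist": [0, 0, 2.65], "jaw": 1}, {"dp": [2.6, -3.94, 0], "twist": [0, 0, 2.65], "jaw": 1}, {"dp": [2.6, -3.94, 0], "twist": [0, 0, 2.65], "jaw": 1}, {"dp": [0, 0, 0], "twist": [0, 0, 0], "jaw": 1}, {"dp": [0, 0, 0], "twist": [0, 0, 0], "jaw": 1}]' --force 80

```text
time: 1.6
ee_pos: [0.4849, 0.2422, 0.2221]
tcp_rot: [0.998, 0.061, -0.0, 0.0]
force: [0.8, -0.3, 0.4]
gripper_width: 0.0853
grasp_force: 0.0
```

```bash
python3 - <<'E'
from h import *
import pickle
s=r.state(); print(s["ee_pos"],s["qpos"].round(3),R.from_quat(s["tcp_rot"]).as_matrix().round(3))
c=r.calibration("wrist"); pickle.dump(c,open("w1.pkl","wb")); im=r.read_camera("wrist"); cv2.imwrite("pics/w1.png",im)
E
```

```text
[0.48488975 0.24219211 0.22206569] [ 0.825  0.141 -0.282 -0.    -1.149  0.868] [[ 0.993  0.121 -0.   ]
 [ 0.121 -0.993 -0.   ]
 [-0.     0.    -1.   ]]
```

View pics/w1.png

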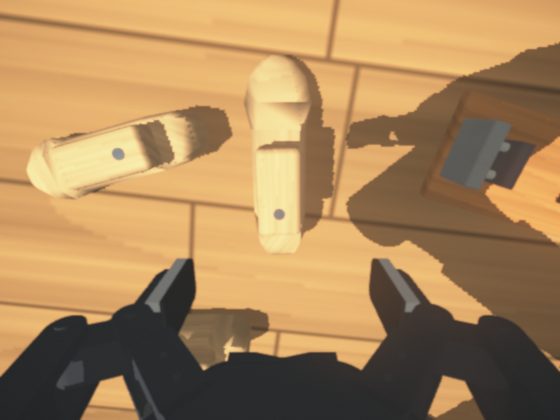

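The wrist view shows the last ahead of the fingers, with block top corners at about (257,148), (300,147), (301,235) and (260,236). The pad and wall corner of the clamp are at upper right: wall (475,150), pad (510,165), board corner (468,80).

```bash
python3 - <<'E'
from h import *
import pickle
c=pickle.load(open("w1.pkl","rb"))
P=np.array([onz("w",u,v,.092,c)[:2] for u,v in((257,148),(300,147),(301,235),(260,236))]); print(P.round(4).tolist(),P.mean(0))
d=(P[0]+P[1]-P[2]-P[3])/2;print(np.linalg.norm(d),np.degrees(np.arctan2(d[1],d[0])),np.linalg.norm(P[0]-P[1]))
print("corner",onz("w",468,83,.018,c),onz("w",424,195,.018,c), "toe tip",onz("w",279,56,.03,c),"heel",onz("w",279,252,.04,c))
im=cv2.imread("pics/w1.png"); cv2.imwrite("pics/w1c.png",cv2.resize(im[40:270,210:560],None,fx=2.25,fy=2.25,interpolation=cv2.INTER_CUBIC))
E
```

```text
[[0.5253, 0.2706], [0.5311, 0.2311], [0.4436, 0.2177], [0.4374, 0.259]] [0.48433748 0.2446009 ]
0.08856234515007849 8.14160185656545 0.03994504000922414
corner [0.61488536 0.0516747  0.018     ] [0.48395628 0.06607779 0.018     ] toe tip [0.61433364 0.26137487 0.03      ] heel [0.39615867 0.23504642 0.04      ]
```

View pics/w1c.png

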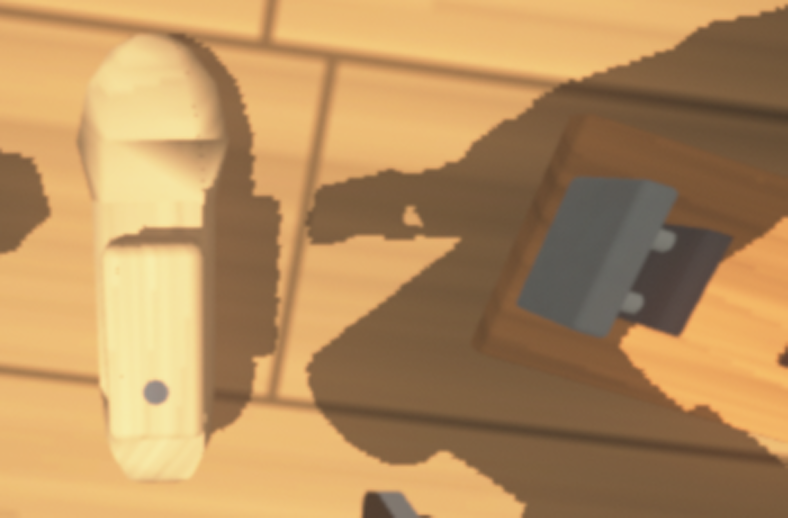

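drive_tool --commands '[{"dp": [-0.1, 0.2, -4], "twist": [0, 0, 0.5], "jaw": 1}, {"dp": [0, 0, -4], "twist": [0, 0, 0], "jaw": 1}, {"dp": [0, 0, -3.5], "twist": [0, 0, 0], "jaw": 1}, {"dp": [0, 0, -2], "twist": [0, 0, 0], "jaw": 1}, {"dp": [0, 0, -1.4], "twist": [0, 0, 0], "jaw": 1}, {"dp": [0, 0, 0], "twist": [0, 0, 0], "jaw": 1}, {"dp": [0, 0, 0], "twist": [0, 0, 0], "jaw": 0}, {"dp": [0, 0, 0], "twist": [0, 0, 0], "jaw": 0}, {"dp": [0, 0, 0], "twist": [0, 0, 0], "jaw": 0}, {"dp": [0, 0, 0], "twist": [0, 0, 0], "jaw": 0}, {"dp": [0, 0, 0], "twist": [0, 0, 0], "jaw": 0}, {"dp": [0, 0, 0], "twist": [0, 0, 0], "jaw": 0}]' --force 80

```text
time: 3.15
ee_pos: [0.4846, 0.2451, 0.0747]
tcp_rot: [0.998, 0.066, 0.001, -0.001]
force: [-2.0, 1.6, 7.0]
gripper_width: 0.0412
grasp_force: 80.3
```

drive_tool --commands '[{"dp": [0, 0, 2], "twist": [0, 0, 0], "jaw": 0}, {"dp": [0, 0, 4], "twist": [0, 0, 0], "jaw": 0}, {"dp": [0, 0, 5], "twist": [0, 0, 0], "jaw": 0}, {"dp": [0, 0, 4], "twist": [0, 0, 0], "jaw": 0}, {"dp": [0.5, -3, 0], "twist": [0, 0, -4], "jaw": 0}, {"dp": [0.5, -3, 0], "twist": [0, 0, -4], "jaw": 0}, {"dp": [0.5, -3, 0], "twist": [0, 0, -4], "jaw": 0}, {"dp": [0, -3, 0], "twist": [0, 0, -4], "jaw": 0}, {"dp": [0, 0, 0], "twist": [0, 0, 0], "jaw": 0}, {"dp": [0, 0, 0], "twist": [0, 0, 0], "jaw": 0}, {"dp": [0, 0, 0], "twist": [0, 0, 0], "jaw": 0}]'

```text
time: 4.53
ee_pos: [0.4989, 0.1249, 0.2232]
tcp_rot: [0.997, -0.073, -0.0, -0.0]
force: [0.3, 0.0, -3.8]
gripper_width: 0.0412
grasp_force: 82.5
```

```bash
python3 - <<'E'
from h import *
import pickle
s=r.state(); print(s["ee_pos"],s["gripper_width"],s["force"],R.from_quat(s["tcp_rot"]).as_matrix().round(3))
c=r.calibration("wrist"); pickle.dump(c,open("w2.pkl","wb")); im=r.read_camera("wrist"); cv2.imwrite("pics/w2.png",cv2.resize(im,(800,600),interpolation=cv2.INTER_CUBIC))
E
```

```text
[0.49890642 0.12491431 0.22323267] 0.04120479907438392 [ 0.33723315  0.01766775 -3.83551614] [[ 0.989 -0.146 -0.   ]
 [-0.146 -0.989  0.   ]
 [-0.    -0.    -1.   ]]
```

View pics/w2.png

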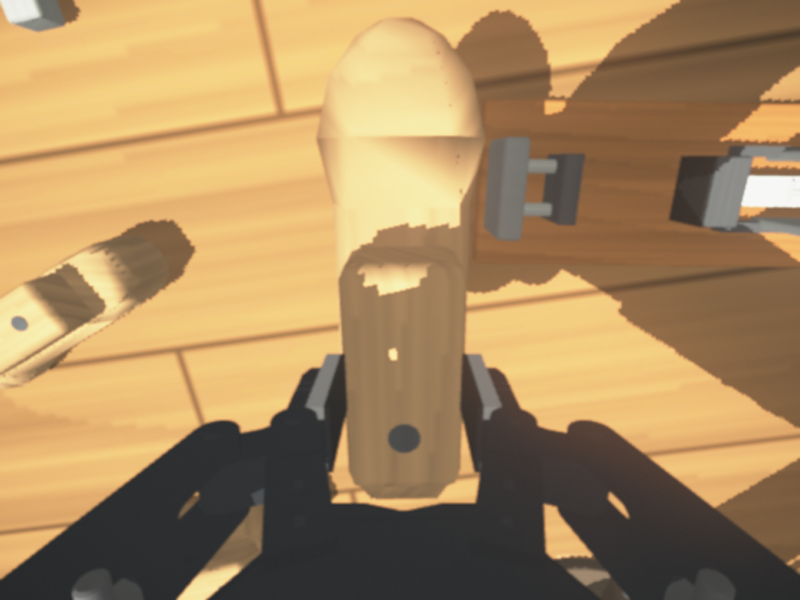

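The last is held straight, its block at (340–465, 250–490) in the picture. The pad's top face edge is (584,153)–(576,225), the jaw face's top edge (715,157)–(706,227) with its foot at (682,157)–(671,220). The board's far edge lies along row 100 and its near edge along row 265.

```bash
python3 - <<'E'
from h import *
import pickle
c=pickle.load(open("w2.pkl","rb")); k=.7
y=np.array([.1495,.9888]);x=np.array([.9888,-.1495]);o=np.array([.5059,-.1735])
for n,q,z in(("padT",(584,153),.062),("padB",(576,225),.062),("jawT",(715,157),.062),("jawB",(706,227),.062),("jaw footT",(682,157),.02),("jaw footB",(671,220),.02),("edge far",(500,99),.018),("edge far",(760,101),.018),("edge near",(500,262),.018),("edge near",(780,267),.018)):
    p=onz("w",(q[0]+.5)*k-.5,(q[1]+.5)*k-.5,z,c)[:2]; w=p-o; print(n,p.round(4),"clamp",(w@x).round(4),(w@y).round(4))
s=r.state(); T=R.from_quat(s["tcp_rot"]).as_matrix()
# last block top at z: held
zt=s["ee_pos"][2]+.017
P=np.array([onz("w",(u+.5)*k-.5,(v+.5)*k-.5,zt,c) for u,v in((343,262),(465,262),(460,490),(352,490))]);
print("block in tool",((P-s["ee_pos"])@T).round(4).tolist())
E
```

```text
padT [ 0.56   -0.0108] clamp 0.0292 0.169
padB [ 0.5105 -0.004 ] clamp -0.0208 0.1683
jawT [ 0.5441 -0.1009] clamp 0.0269 0.0775
jawB [ 0.4953 -0.0978] clamp -0.0218 0.0732
jaw footT [ 0.5437 -0.104 ] clamp 0.027 0.0744
jaw footB [ 0.4946 -0.0974] clamp -0.0225 0.0736
edge far [0.6068 0.0344] clamp 0.0687 0.2207
edge far [ 0.5765 -0.1623] clamp 0.0681 0.0216
edge near [0.4791 0.0444] clamp -0.0591 0.2115
edge near [ 0.4399 -0.1926] clamp -0.0624 -0.0287
block in tool [[0.045, -0.0194, -0.017], [0.045, 0.0198, -0.017], [-0.0449, 0.0219, -0.017], [-0.0449, -0.0197, -0.017]]
```

drive_tool --commands '[{"dp": [0.1, -4.4, 0], "twist": [0, 0, 0], "jaw": 0}, {"dp": [0.1, -4.4, 0], "twist": [0, 0, 0], "jaw": 0}, {"dp": [0.1, -4.4, 0], "twist": [0, 0, 0], "jaw": 0}, {"dp": [0.1, -4.3, 0], "twist": [0, 0, -0.2], "jaw": 0}, {"dp": [0, 0, -3], "twist": [0, 0, 0], "jaw": 0}, {"dp": [0, 0, -3.5], "twist": [0, 0, 0], "jaw": 0}, {"dp": [0, 0, -3], "twist": [0, 0, 0], "jaw": 0}, {"dp": [0, 0, -1.5], "twist": [0, 0, 0], "jaw": 0}, {"dp": [0, 0, -0.7], "twist": [0, 0, 0], "jaw": 0}, {"dp": [0, 0, -0.5], "twist": [0, 0, 0], "jaw": 0}, {"dp": [0, 0, -0.5], "twist": [0, 0, 0], "jaw": 0}, {"dp": [0, 0, 0], "twist": [0, 0, 0], "jaw": 0}]'

```text
time: 6.08
ee_pos: [0.503, -0.0506, 0.0964]
tcp_rot: [0.997, -0.076, 0.0, -0.0]
force: [0.3, -0.5, -3.7]
gripper_width: 0.0412
grasp_force: 83.0
```

drive_tool --commands '[{"dp": [0, 0, -0.2], "twist": [0, 0, 0], "jaw": 0}, {"dp": [0, 0, -0.1], "twist": [0, 0, 0], "jaw": 0}, {"dp": [0, 0, 0], "twist": [0, 0, 0], "jaw": 0}]'

```text
time: 6.45
ee_pos: [0.503, -0.0506, 0.0934]
tcp_rot: [0.997, -0.076, 0.0, -0.0]
force: [0.1, 0.3, -4.3]
gripper_width: 0.0412
grasp_force: 83.0
```

drive_tool --commands '[{"dp": [0, 0, -0.1], "twist": [0, 0, 0], "jaw": 0}, {"dp": [0, 0, 0], "twist": [0, 0, 0], "jaw": 0}]'

```text
time: 6.7
ee_pos: [0.503, -0.0506, 0.0928]
tcp_rot: [0.997, -0.075, 0.0, -0.0]
force: [-3.1, 0.5, 3.3]
gripper_width: 0.0413
grasp_force: 83.8
```

drive_tool --commands '[{"dp": [0, 0, 0], "twist": [0, 0, 0], "jaw": 0.8}, {"dp": [0, 0, 0], "twist": [0, 0, 0], "jaw": 0.8}, {"dp": [0, 0, 0], "twist": [0, 0, 0], "jaw": 0.8}, {"dp": [0, 0, 0], "twist": [0, 0, 0], "jaw": 0.8}, {"dp": [0, 0, 1], "twist": [0, 0, 0], "jaw": 0.8}, {"dp": [0, 0, 2], "twist": [0, 0, 0], "jaw": 0.8}, {"dp": [0, 0, 4], "twist": [0, 0, 0], "jaw": 0.8}, {"dp": [0, 0, 5], "twist": [0, 0, 0], "jaw": 0.8}, {"dp": [0, 0, 5], "twist": [0, 0, 0], "jaw": 0.8}, {"dp": [0, 0, 4], "twist": [0, 0, 0], "jaw": 0.8}, {"dp": [0, 0, 0], "twist": [0, 0, 0], "jaw": 0}, {"dp": [0, 0, 0], "twist": [0, 0, 0], "jaw": 0}]'

```text
time: 8.2
ee_pos: [0.5025, -0.0506, 0.3022]
tcp_rot: [0.997, -0.076, -0.0, -0.0]
force: [0.1, -0.8, 0.6]
gripper_width: 0.0326
grasp_force: 0.0
```

```bash
python3 - <<'E'
from h import *
import pickle
s=r.state(); print(s["ee_pos"],s["qpos"].round(3))
c=r.calibration("wrist"); pickle.dump(c,open("w3.pkl","wb")); im=r.read_camera("wrist"); cv2.imwrite("pics/w3.png",cv2.resize(im,(800,600),interpolation=cv2.INTER_CUBIC))
E
```

```text
[ 0.50253993 -0.0505715   0.30223648] [ 0.289  0.03  -0.221 -0.    -1.319  1.131]
```

View pics/w3.png

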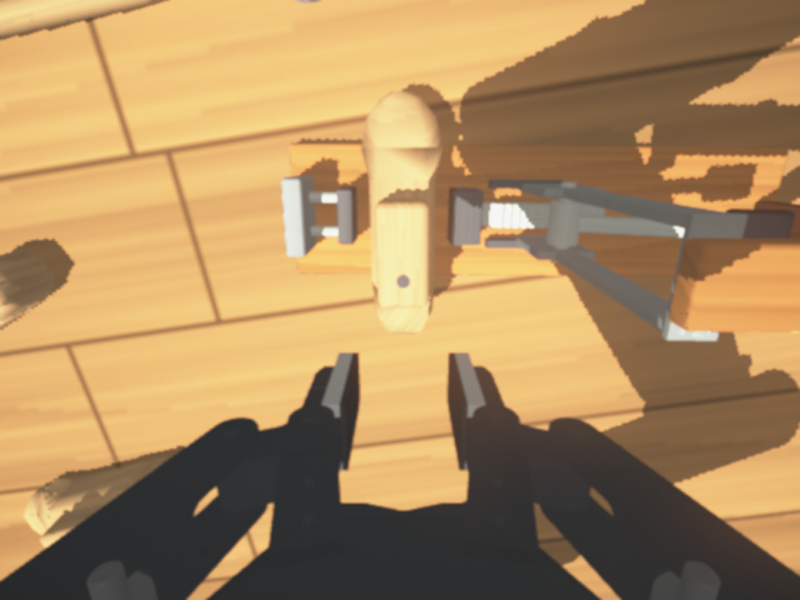

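The last stands square across the bed, between the pad (345,215) and jaw (465,215), and it is released. Next I flip the tool so the camera sits below it, then go to the robot's side of the paddle.

drive_tool --commands '[{"dp": [-2, -1, 0], "twist": [0, 0, -10], "jaw": 0}, {"dp": [-2, -1, 0], "twist": [0, 0, -10], "jaw": 0}, {"dp": [-2, -1, 0], "twist": [0, 0, -10], "jaw": 0}, {"dp": [-2, -1, 0], "twist": [0, 0, -10], "jaw": 0}, {"dp": [-0.25, -2.7, 0], "twist": [0, 0, -10], "jaw": 0}, {"dp": [-0.25, -2.7, 0], "twist": [0, 0, -10], "jaw": 0}, {"dp": [-0.25, -2.7, 0], "twist": [0, 0, -10], "jaw": 0}, {"dp": [-0.25, -2.7, 0], "twist": [0, 0, -10], "jaw": 0}, {"dp": [-0.25, -2.7, 0], "twist": [0, 0, -10], "jaw": 0}, {"dp": [-0.25, -2.7, 0], "twist": [0, 0, -10], "jaw": 0}, {"dp": [-0.25, -2.7, 0], "twist": [0, 0, -10], "jaw": 0}, {"dp": [-0.25, -2.7, 0], "twist": [0, 0, -10], "jaw": 0}]'

```text
time: 9.75
ee_pos: [0.4023, -0.3073, 0.301]
tcp_rot: [-0.43, 0.903, 0.001, -0.001]
force: [0.3, -0.9, -0.1]
gripper_width: 0.0002
grasp_force: 0.0
```

drive_tool --commands '[{"dp": [0, 0, 0], "twist": [0, 0, -10], "jaw": 0}, {"dp": [0, 0, 0], "twist": [0, 0, -10], "jaw": 0}, {"dp": [0, 0, 0], "twist": [0, 0, -10], "jaw": 0}, {"dp": [0, 0, 0], "twist": [0, 0, -10], "jaw": 0}, {"dp": [0, 0, 0], "twist": [0, 0, -10], "jaw": 0}, {"dp": [0, 0, 0], "twist": [0, 0, -10], "jaw": 0}, {"dp": [0, 0, 0], "twist": [0, 0, 0], "jaw": 0}, {"dp": [0, 0, 0], "twist": [0, 0, 0], "jaw": 0}]'

```text
time: 10.75
ee_pos: [0.4028, -0.3065, 0.3017]
tcp_rot: [0.074, 0.997, 0.0, -0.001]
force: [-1.2, 0.4, -0.0]
gripper_width: -0.0004
grasp_force: 0.0
```

```bash
python3 - <<'E'
from h import *
s=r.state(); print(s["time"],s["ee_pos"],s["qpos"].round(3)); M=R.from_quat(s["tcp_rot"]); print(M.as_matrix().round(3))
E
```

```text
10.75 [ 0.40275236 -0.30652147  0.3016845 ] [-0.262  0.033 -0.22  -0.    -1.319 -1.456]
[[-0.989  0.147 -0.001]
 [ 0.147  0.989  0.   ]
 [ 0.001  0.    -1.   ]]
```

drive_tool --commands '[{"dp": [0, 0, -2], "twist": [-1.3, -8.6, 0], "jaw": 0}, {"dp": [0, 0, -2], "twist": [-1.3, -8.6, 0], "jaw": 0}, {"dp": [0, 0, -3], "twist": [-1.3, -8.6, 0], "jaw": 0}, {"dp": [0, 0, -3], "twist": [-1.3, -8.6, 0], "jaw": 0}, {"dp": [0, 0, -3], "twist": [-1.3, -8.6, 0], "jaw": 0}, {"dp": [0, 0, 0], "twist": [0, 0, 0], "jaw": 0}, {"dp": [0, 0, 0], "twist": [0, 0, 0], "jaw": 0}]'

```text
time: 11.62
ee_pos: [0.3978, -0.3059, 0.1845]
tcp_rot: [0.069, 0.942, -0.017, 0.327]
force: [0.2, 1.0, -0.1]
gripper_width: 0.0001
grasp_force: 0.0
```

```bash
python3 - <<'E'
from h import *
s=r.state(); print(s["time"],s["ee_pos"],s["qpos"].round(3)); M=R.from_quat(s["tcp_rot"]); print(M.as_matrix().round(3))
for n in("scene","top"): cv2.imwrite(f"pics/{n}1.png",r.read_camera(n))
w=s["ee_pos"][:2]-[.5099,-.1703]; print("clamp",w@[.9888,-.1495],w@[.1495,.9888])
E
```

```text
11.625 [ 0.39780135 -0.3058625   0.18445533] [-0.485 -0.14  -0.658 -0.503 -0.468 -0.849]
[[-0.776  0.142  0.614]
 [ 0.119  0.99  -0.078]
 [-0.619  0.013 -0.785]]
clamp -0.09057654788002621 -0.15080294287582657
```

drive_tool --commands '[{"dp": [1, -0.2, -1], "twist": [-0.1, -1, 0], "jaw": 0}, {"dp": [1, -0.2, -1], "twist": [-0.1, -1, 0], "jaw": 0}, {"dp": [1.5, -0.2, 0], "twist": [-0.1, -1, 0], "jaw": 0}, {"dp": [1.5, -0.2, 0], "twist": [-0.1, -1, 0], "jaw": 0}, {"dp": [1.5, -0.3, 0], "twist": [0, 0, 0], "jaw": 0}, {"dp": [1.5, -0.3, 0], "twist": [0, 0, 0], "jaw": 0}, {"dp": [0, 0, 0], "twist": [0, 0, 0], "jaw": 0}]'

```text
time: 12.6
ee_pos: [0.4787, -0.3183, 0.1633]
tcp_rot: [0.068, 0.93, -0.017, 0.36]
force: [-0.0, 0.9, -0.7]
gripper_width: -0.0004
grasp_force: 0.0
```

```bash
cat > st.py <<'E'
from h import *
s=r.state(); print(s["time"],s["ee_pos"].round(4),s["qpos"].round(3),s["force"].round(1)); M=R.from_quat(s["tcp_rot"]).as_matrix(); print(M.round(3)[:,2])
w=s["ee_pos"][:2]-[.5099,-.1703]; print("clamp",w@[.9888,-.1495],w@[.1495,.9888])
E
python3 st.py
```

```text
12.6 [ 0.4787 -0.3183  0.1633] [-0.499  0.016 -0.551 -0.71  -0.391 -0.639] [-0.   0.9 -0.7]
[ 0.668 -0.081 -0.74 ]
clamp -0.008764504635039045 -0.15100803469347523
```

drive_tool --commands '[{"dp": [0, 0, -1.2], "twist": [0, 0, 0], "jaw": 0}, {"dp": [0, 0, -0.8], "twist": [0, 0, 0], "jaw": 0}, {"dp": [0, 0, -0.5], "twist": [0, 0, 0], "jaw": 0}, {"dp": [0, 0, 0], "twist": [0, 0, 0], "jaw": 0}]'

```text
time: 13.1
ee_pos: [0.4771, -0.3186, 0.1381]
tcp_rot: [0.069, 0.93, -0.017, 0.36]
force: [-0.2, 0.1, -0.5]
gripper_width: -0.0
grasp_force: 0.0
```

drive_tool --commands '[{"dp": [0, -0.1, -0.8], "twist": [0, 0, 0], "jaw": 0}, {"dp": [-0.1, -0.1, -0.8], "twist": [0, 0, 0], "jaw": 0}, {"dp": [0, -0.1, -0.8], "twist": [0, 0, 0], "jaw": 0}, {"dp": [0, -0.1, -0.8], "twist": [0, 0, 0], "jaw": 0}, {"dp": [0, 0, 0], "twist": [0, 0, 0], "jaw": 0}]'

```text
time: 13.72
ee_pos: [0.4767, -0.3245, 0.1078]
tcp_rot: [0.069, 0.93, -0.019, 0.361]
force: [-6.3, -1.3, 8.5]
gripper_width: 0.0001
grasp_force: 4.7
```

drive_tool --commands '[{"dp": [0, 0, -0.8], "twist": [0, 0, 0], "jaw": 0}, {"dp": [0, 0, -0.8], "twist": [0, 0, 0], "jaw": 0}, {"dp": [0, 0, 0], "twist": [0, 0, 0], "jaw": 0}]'

```text
time: 14.1
ee_pos: [0.4765, -0.3258, 0.0921]
tcp_rot: [0.069, 0.93, -0.02, 0.361]
force: [-7.4, -4.2, 10.4]
gripper_width: 0.0002
grasp_force: 5.6
```

```bash
python3 st.py; python3 - <<'E'
from h import *
cv2.imwrite("pics/top2.png",r.read_camera("top")); im=r.read_camera("scene"); cv2.imwrite("pics/scene2.png",im)
cv2.imwrite("pics/s2c.png",cv2.resize(im[190:370,110:350],None,fx=3.3,fy=3.3,interpolation=cv2.INTER_CUBIC))
E
```

```text
14.1 [ 0.4765 -0.3258  0.0921] [-0.647  0.158 -0.522 -1.021 -0.402 -0.209] [-7.4 -4.2 10.4]
[ 0.669 -0.088 -0.738]
clamp -0.00974199981374282 -0.1586984772806516
```

drive_tool --commands '[{"dp": [0, 0, -0.4], "twist": [0, 0, 0], "jaw": 0}, {"dp": [0, 0, -0.4], "twist": [0, 0, 0], "jaw": 0}, {"dp": [0, 0, 0], "twist": [0, 0, 0], "jaw": 0}]'

```text
time: 14.58
ee_pos: [0.4765, -0.3261, 0.0844]
tcp_rot: [0.069, 0.93, -0.021, 0.362]
force: [-8.6, -5.7, 9.6]
gripper_width: -0.0002
grasp_force: 6.2
```

drive_tool --commands '[{"dp": [0, 0, -0.4], "twist": [0, 0, 0], "jaw": 0}, {"dp": [0, 0, -0.4], "twist": [0, 0, 0], "jaw": 0}, {"dp": [0, 0, 0], "twist": [0, 0, 0], "jaw": 0}]'

```text
time: 14.95
ee_pos: [0.4766, -0.326, 0.0764]
tcp_rot: [0.069, 0.93, -0.021, 0.362]
force: [-7.5, -5.2, 10.2]
gripper_width: 0.0
grasp_force: 6.2
```

```bash
cat > tr.py <<'E'
from h import *
import sys
# track shift of an image patch (px) vs. reference picture
def track(ref,im,name,p,half,rng=14,up=4):
    a=cv2.cvtColor(ref,6);b=cv2.cvtColor(im,6); u,v=np.round(proj(name,p)).astype(int)
    A=a[v-half:v+half+1,u-half:u+half+1]; B=b[v-half-rng:v+half+rng+1,u-half-rng:u+half+rng+1]
    A=cv2.resize(A,None,fx=up,fy=up,interpolation=2);B=cv2.resize(B,None,fx=up,fy=up,interpolation=2)
    _,s,_,l=cv2.minMaxLoc(cv2.matchTemplate(B,A,cv2.TM_CCOEFF_NORMED)); return (u,v),(l[0]/up-rng,l[1]/up-rng),round(s,3)
o=np.array([.5099,-.1703,0]);x=np.array([.9888,-.1495,0]);y=np.array([.1495,.9888,0]);z=np.array([0,0,1.])
C=lambda a,b,c:o+a*x+b*y+c*z
pts=dict(jaw=C(0,.056,.062),last=C(0,.118,.11),pad=C(0,.175,.062),wall=C(0,.212,.06))
def report(tag):
    for n in("top","scene"):
        im=r.read_camera(n); cv2.imwrite(f"pics/{n}_{tag}.png",im); ref=cv2.imread(f"pics/{n}1.png")
        for k,p in pts.items():
            e=proj(n,p+y*.01)-proj(n,p); q,s,sc=track(ref,im,n,p,8 if k!="last" else 12)
            print(n,k,q,s,sc,"-> mm along y %.1f"%(10*np.dot(s,e)/np.dot(e,e)))
if __name__=="__main__": report(sys.argv[1])
E
python3 tr.py a
```

```text
top jaw (np.int64(344), np.int64(199)) (-3.5, -0.75) 0.932 -> mm along y 9.1
top last (np.int64(322), np.int64(193)) (0.0, 0.0) 0.991 -> mm along y 0.0
top pad (np.int64(298), np.int64(192)) (0.0, 0.0) 0.994 -> mm along y 0.0
top wall (np.int64(283), np.int64(190)) (0.0, 0.0) 0.995 -> mm along y 0.0
scene jaw (np.int64(251), np.int64(277)) (2.75, -2.25) 0.834 -> mm along y 9.6
scene last (np.int64(267), np.int64(254)) (0.0, 0.0) 1.0 -> mm along y 0.0
scene pad (np.int64(282), np.int64(248)) (0.0, 0.0) 0.999 -> mm along y 0.0
scene wall (np.int64(291), np.int64(239)) (0.0, 0.0) 0.998 -> mm along y 0.0
```

drive_tool --commands '[{"dp": [0, 0, -0.4], "twist": [0, 0, 0], "jaw": 0}, {"dp": [0, 0, -0.4], "twist": [0, 0, 0], "jaw": 0}, {"dp": [0, 0, 0], "twist": [0, 0, 0], "jaw": 0}]'

```text
time: 15.42
ee_pos: [0.4768, -0.3257, 0.0689]
tcp_rot: [0.069, 0.929, -0.02, 0.362]
force: [-10.4, -3.0, 15.7]
gripper_width: 0.0002
grasp_force: 9.4
```

drive_tool --commands '[{"dp": [0, 0, -0.3], "twist": [0, 0, 0], "jaw": 0}, {"dp": [0, 0, 0], "twist": [0, 0, 0], "jaw": 0}]'

```text
time: 15.68
ee_pos: [0.4771, -0.3258, 0.0677]
tcp_rot: [0.068, 0.929, -0.021, 0.363]
force: [-20.4, 0.6, 33.3]
gripper_width: -0.0
grasp_force: 19.3
```

```bash
python3 tr.py b | grep jaw; python3 st.py
```

```text
top jaw (np.int64(344), np.int64(199)) (-4.0, -0.75) 0.909 -> mm along y 10.4
scene jaw (np.int64(251), np.int64(277)) (3.25, -2.75) 0.761 -> mm along y 11.5
15.775 [ 0.4771 -0.3258  0.0677] [-0.702  0.211 -0.516 -1.135 -0.416 -0.046] [-20.5   0.8  33.6]
[ 0.672 -0.088 -0.736]
clamp -0.009182229895567997 -0.15867771034851244
```

drive_tool --commands '[{"dp": [0, 0, 1.2], "twist": [0, 0, 0], "jaw": 0}, {"dp": [0, 0.1, 1.5], "twist": [0, 0, 0], "jaw": 0}, {"dp": [0, 0.1, 1.6], "twist": [0, 0, 0], "jaw": 0}, {"dp": [0, 0.1, 1.6], "twist": [0, 0, 0], "jaw": 0}, {"dp": [0, 0.2, 1.6], "twist": [0, 0, 0], "jaw": 0}, {"dp": [0, 0.2, 0.5], "twist": [0, 0, 0], "jaw": 0}, {"dp": [0, 0, 0], "twist": [0, 0, 0], "jaw": 0}, {"dp": [0, 0, 0], "twist": [0, 0, 0], "jaw": 0}]'

```text
time: 16.77
ee_pos: [0.4762, -0.3154, 0.1427]
tcp_rot: [0.069, 0.93, -0.017, 0.36]
force: [0.0, 0.3, -0.0]
gripper_width: -0.0002
grasp_force: 0.0
```

```bash
python3 tr.py c | grep -E "jaw|last"; python3 st.py
```

```text
top jaw (np.int64(344), np.int64(199)) (-3.75, -1.0) 0.91 -> mm along y 9.8
top last (np.int64(322), np.int64(193)) (0.0, 0.0) 0.991 -> mm along y 0.0
scene jaw (np.int64(251), np.int64(277)) (3.25, -2.75) 0.76 -> mm along y 11.5
scene last (np.int64(267), np.int64(254)) (0.0, 0.0) 0.999 -> mm along y 0.0
16.875 [ 0.4761 -0.3156  0.1426] [-0.526  0.047 -0.553 -0.79  -0.381 -0.538] [-0.1 -0.3  0.3]
[ 0.667 -0.082 -0.74 ]
clamp -0.011675882995406096 -0.14874172123999355
```

drive_tool --commands '[{"dp": [0.1, -0.3, -1.0], "twist": [0, 0, 0], "jaw": 0}, {"dp": [0, -0.1, -1.4], "twist": [0, 0, 0], "jaw": 0}, {"dp": [0, -0.2, -1.4], "twist": [0, 0, 0], "jaw": 0}, {"dp": [0, -0.2, -1.4], "twist": [0, 0, 0], "jaw": 0}, {"dp": [0, -0.1, -1.2], "twist": [0, 0, 0], "jaw": 0}, {"dp": [0, 0, -0.8], "twist": [0, 0, 0], "jaw": 0}, {"dp": [0, 0, -0.5], "twist": [0, 0, 0], "jaw": 0}, {"dp": [0, 0, 0], "twist": [0, 0, 0], "jaw": 0}]'

```text
time: 17.88
ee_pos: [0.4777, -0.325, 0.0684]
tcp_rot: [0.068, 0.93, -0.018, 0.362]
force: [-17.3, 8.6, 31.8]
gripper_width: -0.0
grasp_force: 17.6
```

At the stop, at 32 N. Now up.

drive_tool --commands '[{"dp": [0, 0, 1.2], "twist": [0, 0, 0], "jaw": 0}, {"dp": [0, 0.1, 1.5], "twist": [0, 0, 0], "jaw": 0}, {"dp": [0, 0.2, 1.6], "twist": [0, 0, 0], "jaw": 0}, {"dp": [0, 0.2, 1.6], "twist": [0, 0, 0], "jaw": 0}, {"dp": [0, 0.2, 1.6], "twist": [0, 0, 0], "jaw": 0}, {"dp": [-0.1, 0.1, 0.3], "twist": [0, 0, 0], "jaw": 0}, {"dp": [0, 0, 0], "twist": [0, 0, 0], "jaw": 0}, {"dp": [0, 0, 0], "twist": [0, 0, 0], "jaw": 0}]'

```text
time: 18.88
ee_pos: [0.476, -0.3166, 0.1433]
tcp_rot: [0.069, 0.93, -0.017, 0.36]
force: [0.7, -0.5, -0.2]
gripper_width: 0.0
grasp_force: 0.0
```

```bash
python3 tr.py d | grep -E "jaw|last|pad"; python3 st.py
```

```text
top jaw (np.int64(344), np.int64(199)) (-5.75, -1.0) 0.741 -> mm along y 14.9
top last (np.int64(322), np.int64(193)) (-1.25, -0.25) 0.988 -> mm along y 3.1
top pad (np.int64(298), np.int64(192)) (0.0, 0.0) 0.987 -> mm along y 0.0
scene jaw (np.int64(251), np.int64(277)) (5.25, -4.75) 0.582 -> mm along y 19.2
scene last (np.int64(267), np.int64(254)) (0.75, -0.5) 0.967 -> mm along y 2.4
scene pad (np.int64(282), np.int64(248)) (0.25, -0.25) 0.945 -> mm along y 1.0
18.975 [ 0.4761 -0.3167  0.1435] [-0.528  0.046 -0.551 -0.787 -0.384 -0.54 ] [ 0.4  0.7 -0.2]
[ 0.667 -0.082 -0.74 ]
clamp -0.011554363231696998 -0.1498040236929953
```

drive_tool --commands '[{"dp": [0.1, -0.2, -1.0], "twist": [0, 0, 0], "jaw": 0}, {"dp": [0, -0.1, -1.4], "twist": [0, 0, 0], "jaw": 0}, {"dp": [0, -0.2, -1.4], "twist": [0, 0, 0], "jaw": 0}, {"dp": [0, -0.2, -1.4], "twist": [0, 0, 0], "jaw": 0}, {"dp": [0, -0.1, -1.2], "twist": [0, 0, 0], "jaw": 0}, {"dp": [0, 0, -0.8], "twist": [0, 0, 0], "jaw": 0}, {"dp": [0, 0, -0.6], "twist": [0, 0, 0], "jaw": 0}, {"dp": [0, 0, 0], "twist": [0, 0, 0], "jaw": 0}]'

```text
time: 19.98
ee_pos: [0.4778, -0.325, 0.0686]
tcp_rot: [0.068, 0.929, -0.018, 0.362]
force: [-16.3, 8.1, 31.7]
gripper_width: 0.0002
grasp_force: 17.6
```

drive_tool --commands '[{"dp": [0, 0, 1.2], "twist": [0, 0, 0], "jaw": 0}, {"dp": [0, 0.1, 1.5], "twist": [0, 0, 0], "jaw": 0}, {"dp": [0, 0.2, 1.6], "twist": [0, 0, 0], "jaw": 0}, {"dp": [0, 0.2, 1.6], "twist": [0, 0, 0], "jaw": 0}, {"dp": [0, 0.2, 1.6], "twist": [0, 0, 0], "jaw": 0}, {"dp": [-0.1, 0, 0.3], "twist": [0, 0, 0], "jaw": 0}, {"dp": [0, 0, 0], "twist": [0, 0, 0], "jaw": 0}, {"dp": [0, 0, 0], "twist": [0, 0, 0], "jaw": 0}]'

```text
time: 20.98
ee_pos: [0.476, -0.3176, 0.1433]
tcp_rot: [0.069, 0.93, -0.017, 0.36]
force: [-0.1, -0.6, 0.1]
gripper_width: -0.0
grasp_force: 0.0
```

```bash
python3 tr.py e | grep -E "last|pad"; python3 st.py
```

```text
top last (np.int64(322), np.int64(193)) (-4.25, -0.75) 0.986 -> mm along y 10.5
top pad (np.int64(298), np.int64(192)) (-0.75, 0.0) 0.805 -> mm along y 1.9
scene last (np.int64(267), np.int64(254)) (3.0, -2.5) 0.889 -> mm along y 10.6
scene pad (np.int64(282), np.int64(248)) (0.25, -0.25) 0.582 -> mm along y 1.0
21.075 [ 0.4761 -0.3177  0.1435] [-0.531  0.048 -0.549 -0.789 -0.386 -0.536] [-0.1  0.6 -0.2]
[ 0.667 -0.082 -0.74 ]
clamp -0.011417594709939928 -0.1507806186999231
```

drive_tool --commands '[{"dp": [0.1, -0.1, -1.0], "twist": [0, 0, 0], "jaw": 0}, {"dp": [0, -0.1, -1.4], "twist": [0, 0, 0], "jaw": 0}, {"dp": [0, -0.2, -1.4], "twist": [0, 0, 0], "jaw": 0}, {"dp": [0, -0.2, -1.4], "twist": [0, 0, 0], "jaw": 0}, {"dp": [0, -0.1, -1.2], "twist": [0, 0, 0], "jaw": 0}, {"dp": [0, 0, -0.8], "twist": [0, 0, 0], "jaw": 0}, {"dp": [0, 0, -0.6], "twist": [0, 0, 0], "jaw": 0}, {"dp": [0, 0, 0], "twist": [0, 0, 0], "jaw": 0}]'

```text
time: 22.08
ee_pos: [0.4778, -0.325, 0.0686]
tcp_rot: [0.068, 0.929, -0.018, 0.362]
force: [-17.3, 7.8, 32.4]
gripper_width: -0.0004
grasp_force: 17.7
```

drive_tool --commands '[{"dp": [0, 0, 1.2], "twist": [0, 0, 0], "jaw": 0}, {"dp": [0, 0.1, 1.5], "twist": [0, 0, 0], "jaw": 0}, {"dp": [0, 0.2, 1.6], "twist": [0, 0, 0], "jaw": 0}, {"dp": [0, 0.2, 1.6], "twist": [0, 0, 0], "jaw": 0}, {"dp": [0, 0.1, 1.6], "twist": [0, 0, 0], "jaw": 0}, {"dp": [-0.1, 0, 0.3], "twist": [0, 0, 0], "jaw": 0}, {"dp": [0, 0, 0], "twist": [0, 0, 0], "jaw": 0}, {"dp": [0, 0, 0], "twist": [0, 0, 0], "jaw": 0}]'

```text
time: 23.08
ee_pos: [0.476, -0.3186, 0.1434]
tcp_rot: [0.069, 0.93, -0.017, 0.36]
force: [-0.9, -0.6, -0.4]
gripper_width: 0.0001
grasp_force: 0.0
```

```bash
python3 tr.py f | grep -E "last|pad"; python3 st.py
```

```text
top last (np.int64(322), np.int64(193)) (-7.25, -1.25) 0.983 -> mm along y 18.0
top pad (np.int64(298), np.int64(192)) (-14.0, -2.75) 0.599 -> mm along y 36.2
scene last (np.int64(267), np.int64(254)) (5.25, -4.25) 0.855 -> mm along y 18.4
scene pad (np.int64(282), np.int64(248)) (12.5, -9.5) 0.528 -> mm along y 45.3
23.175 [ 0.4761 -0.3187  0.1435] [-0.534  0.049 -0.547 -0.791 -0.388 -0.533] [ 0.4 -0.   0.2]
[ 0.667 -0.082 -0.74 ]
clamp -0.011251181617359338 -0.15174898676835538
```

drive_tool --commands '[{"dp": [0.1, 0, -1.0], "twist": [0, 0, 0], "jaw": 0}, {"dp": [0, -0.1, -1.4], "twist": [0, 0, 0], "jaw": 0}, {"dp": [0, -0.2, -1.4], "twist": [0, 0, 0], "jaw": 0}, {"dp": [0, -0.2, -1.4], "twist": [0, 0, 0], "jaw": 0}, {"dp": [0, -0.1, -1.2], "twist": [0, 0, 0], "jaw": 0}, {"dp": [0, 0, -0.8], "twist": [0, 0, 0], "jaw": 0}, {"dp": [0, 0, -0.6], "twist": [0, 0, 0], "jaw": 0}, {"dp": [0, 0, 0], "twist": [0, 0, 0], "jaw": 0}]'

```text
time: 24.18
ee_pos: [0.4778, -0.325, 0.0686]
tcp_rot: [0.068, 0.929, -0.018, 0.362]
force: [-18.2, 7.9, 32.3]
gripper_width: 0.0001
grasp_force: 17.9
```

drive_tool --commands '[{"dp": [0, 0, 1.2], "twist": [0, 0, 0], "jaw": 0}, {"dp": [0, 0.1, 1.5], "twist": [0, 0, 0], "jaw": 0}, {"dp": [0, 0.2, 1.6], "twist": [0, 0, 0], "jaw": 0}, {"dp": [0, 0.2, 1.6], "twist": [0, 0, 0], "jaw": 0}, {"dp": [0, 0.1, 1.6], "twist": [0, 0, 0], "jaw": 0}, {"dp": [-0.1, 0, 0.3], "twist": [0, 0, 0], "jaw": 0}, {"dp": [0, 0, 0], "twist": [0, 0, 0], "jaw": 0}, {"dp": [0, 0, 0], "twist": [0, 0, 0], "jaw": 0}]'

```text
time: 25.18
ee_pos: [0.476, -0.3185, 0.1434]
tcp_rot: [0.069, 0.93, -0.017, 0.36]
force: [-0.4, -0.2, -0.1]
gripper_width: -0.0002
grasp_force: 0.0
```

```bash
python3 tr.py g | grep -E "last"; python3 st.py; python3 - <<'E'
from h import *
f=lambda p,a,b,c,d:cv2.resize(cv2.imread(p)[a:b,c:d],(400,300),interpolation=cv2.INTER_CUBIC)
T=(170,215,270,330);S=(215,275,240,320)
g=np.vstack([np.hstack([f("pics/top1.png",*T),f("pics/top_g.png",*T)]),np.hstack([f("pics/scene1.png",*S),f("pics/scene_g.png",*S)])])
cv2.imwrite("pics/final.png",cv2.convertScaleAbs(g,alpha=1.3))
E
```

```text
top last (np.int64(322), np.int64(193)) (-10.5, -1.75) 0.98 -> mm along y 26.0
scene last (np.int64(267), np.int64(254)) (7.5, -6.5) 0.89 -> mm along y 27.1
25.275 [ 0.4761 -0.3186  0.1435] [-0.534  0.049 -0.547 -0.791 -0.388 -0.533] [1.2 0.6 0.3]
[ 0.667 -0.082 -0.74 ]
clamp -0.011291471719648836 -0.15174089335373322
```

View pics/final.png

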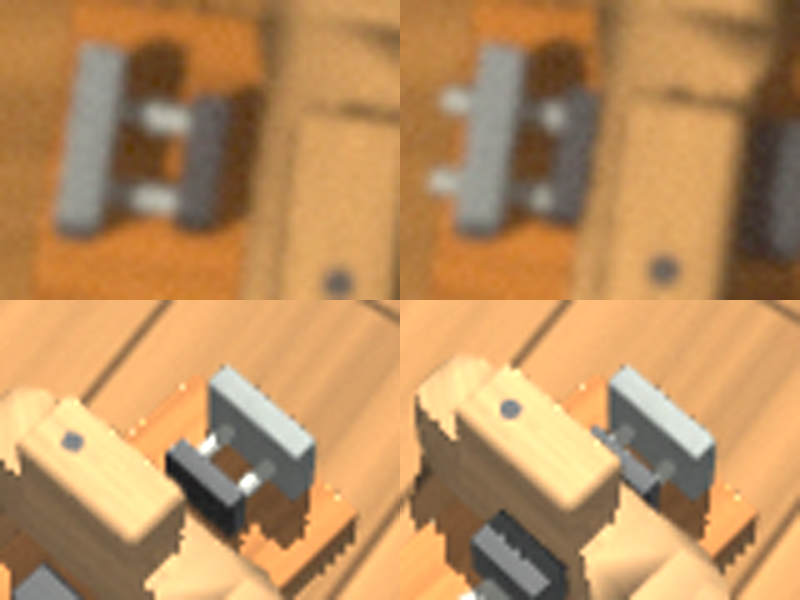

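Before is on the left and now on the right. The pins stand out behind the wall at (440–475,100) and (430–465,182), the pad has moved about 28 enlarged px, or roughly 10 mm, and the last sits square between jaw and pad. I'll back out and check once more.

drive_tool --commands '[{"dp": [0, 0, 1], "twist": [0, 0, 0], "jaw": 0}, {"dp": [-1, 0.15, 0.5], "twist": [0, 0, 0], "jaw": 0}, {"dp": [-1.5, 0.2, 0], "twist": [0, 0, 0], "jaw": 0}, {"dp": [-1.5, 0.2, 0], "twist": [0, 0, 0], "jaw": 0}, {"dp": [-1.5, 0.2, 0], "twist": [0, 0, 0], "jaw": 0}, {"dp": [0, 0, 0], "twist": [0, 0, 0], "jaw": 0}, {"dp": [0, 0, 0], "twist": [0, 0, 0], "jaw": 0}, {"dp": [0, 0, 0], "twist": [0, 0, 0], "jaw": 0}]'

```text
time: 26.28
ee_pos: [0.4216, -0.3111, 0.1593]
tcp_rot: [0.069, 0.93, -0.017, 0.36]
force: [-0.2, 0.5, -0.4]
gripper_width: 0.0003
grasp_force: 0.0
```

```bash
python3 - <<'E'
from tr import *
# lever up? paddle patch vs picture before pumping; pad shift by tracking its top on a tight patch
for n in("top","scene"):
    ref=cv2.imread(f"pics/{n}1.png"); im=r.read_camera(n)
    p=C(0,-.153,.128); print(n,"paddle",track(ref,im,n,p,9,6)); 
    p=C(0,.118,.11); e=proj(n,p+y*.01)-proj(n,p); _,s,sc=track(ref,im,n,p,12); print("last",10*np.dot(s,e)/np.dot(e,e),sc)
print(r.hand_in())
E
```

```text
top paddle ((np.int64(434), np.int64(208)), (0.0, 0.0), 0.994)
last 26.01589910614272 0.98
scene paddle ((np.int64(187), np.int64(326)), (0.0, 0.0), 0.997)
last 27.07164932669025 0.89
the job is handed in; nothing more can be done
None
```

The job is handed in at about 26 s: the last stands square in the clamp, five full strokes drove the spring pad in about 10 mm (read from the pictures), the lever is back up and the robot is clear; no verdict was returned.

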